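# Log three sample vials on a cell counter, in order

### The arm

A 7-joint arm with a two-finger parallel gripper is mounted at the origin on the work surface; the furniture and walls round the work are solid. World frame = base frame: x ahead of the robot, y to its left, z up, the work surface at z = 0. Lengths are in m, angles in rad, forces in N, time in s.
With the tool pointing down it reaches from about 0.4 to 0.9 m from the base axis. Payload 5.6 kg.
Tool frame: the origin (TCP) lies midway between the tips of the shut fingers; the grasp point (between the pads) lies 19 mm behind it; z points along the fingers, y is the line along which they close (so a half turn about z gives the same grasp; the last joint's range is limited). The gripper opens to 92 mm and grips with 3 to 60 N. Pads are 20 mm wide; open, the fingers measure 128 mm over their backs; the gripper's body (75 mm by 189 mm) begins 69 mm behind the grasp point.
Start: joints at [1.3, 0.468, -0.012, 1.603, 0.006, 1.071, -0.056], TCP at [0.147, -0.633, 0.215] pointing down, gripper open.
Joint ranges: [-2.53, 2.53], [-0.31, 2.02], [-1.57, 1.55], [0.28, 2.44], [-1.29, 4.43], [0.15, 1.84], [-2.92, 2.92]. Speed limits (rad/s): [2.57, 2.57, 3.14, 3.14, 3.14, 3.14, 3.14].

### API

Orientations are given as a 3x3 rotation matrix whose columns are the frame's x, y, z axes.
In Python, from station import env, effector, solver, viewer, workorder, search_frame, tip_of gives the robot as it stands. Calls block until the motion is done:
- env.reach(position, orientation): joint-space move of the TCP to a pose.
- env.movel(position, frame=None, rate=0.15): straight line of the TCP; frame=None keeps the orientation; rate is the mean speed in m/s.
- env.goto_joints(angles): joint-space move.
- effector.release() and effector.grasp(squeeze=None): open the fingers fully, or close them until they stop; squeeze is the grip in N (None keeps the last).
- env.pause(seconds).
- solver.inverse_kinematics(position, orientation): joint angles nearest the present ones, or None.
- env.sense(): the state.
- viewer.read_camera(name): name is "scene" or "top" or "wrist"; returns (picture, depth): 420x560x3 uint8, red, green, blue; 420x560 float32, m along the optical axis (not along the pixel's ray), 0 where there is no reading.
- viewer.camera_info(name): a dict with "intrinsics" (3x3 intrinsics, pixels), "eye" and "rotation" of the camera in the world; the wrist camera has in their place "T_tool_cam" (4x4, takes a point from camera to tool coordinates, whose origin is the TCP and whose axes are the flange's). Camera axes: x right, y up, looking along -z (the intrinsics and any distortion apply to the point x, -y, -z); pixel columns grow to the right and rows downward; lengths in m; the calibration is good to about 2 mm. The wrist camera is an equidistant fisheye: a pixel r from the principal point sees the ray r / f radians off the axis. A picture is of the moment at which its call begins: read the wrist's pose just before it. camera_info takes no time and is no camera call.
A pose or a line that the arm cannot do raises env.PlanningError and nothing moves.
- workorder.finish_job(): hands the job in; it is judged then, once.
Trained networks look in the newest picture that a camera, given by its name, has taken for a name from the list of things; names that differ only in an ending like _2 or _b are one class to them, and where a whole thing is asked for, a point or a joint stands for the part that bears it (a point fixed in the world has none). Each returns a list of dicts, best first, with "score" (0 to 1); they miss things now and then, are a little off and sometimes report something else, mostly with a low value. They report only what shows in the picture. A call takes as long as a camera call. They do not tell look-alikes from the thing itself.
- search_frame(camera, name): "at" ([x, y, z] in m, in world coordinates, good to about 4 mm: the middle of the surface that is visible of it).
- tip_of(camera, name): "at" ([x, y, z] in m, in world coordinates, good to about 4 mm: a listed point, or the origin of a listed thing).
The state is a dict: "t": time; "joint_positions": joint angles; "joint_velocities": joint speeds; "tau": joint torques, N m; "ee_pos": TCP position; "tcp_rot": TCP orientation; "wrist_force": force on the tool from outside, world axes, zero at the start; "moment": the same for the moment, N m; "gripper_width": finger opening in m; "grasp_force": force on a finger pad.
Only numpy, scipy, OpenCV 4.12 (cv2) and the standard library are available. Lean on these libraries where they do the work, as an engineer would, in place of code of your own. Each camera call takes 0.05 s, during which the arm holds its last target. There are 200 camera calls.

### The job

A blue-capped, a white-capped and a black-capped sample vial each stand in front of a key of the cell counter. Log them in that order: press the key behind the blue-capped vial all the way down, then the key behind the white-capped one, then the key behind the black-capped one; pressed keys stay down. Leave the other three keys up; this is pressing only, so do not pick up, shift or tip the vials, the brown bottle, the dish or the black tube.

Things in the scene. Friction and masses are not known exactly. Their poses are not given: they have to be found in the camera images.
- counter: Bank of six tally counters, grey-blue, 145 x 314 x 60 mm, fixed to the bench. Origin: centre of its underside; x points from the keys to its back, y left along the row of keys, z up. Base plate 12 mm high, front edge at x = -73 mm; six round keys, white and red in turn (leftmost white), at x = -47.5 mm, 48 mm apart; behind them, from x = -22 mm, the 60 mm high housing. Red wheel on its right end.
- key0_top (a point): Centre of the top face of the leftmost key (at y = +122 mm of the counter), a round knob 19 mm across whose top stands 44.5 mm above the bench; the point moves down with the key.
- counter_key0 (a joint): Travel of the leftmost key: 0 up, 0.007 m fully down. It slides straight down against about 3 N of friction, meets a hard stop at the bottom, and stays where it is left (no return spring).
- key1_top (a point): Centre of the top face of the second from the left key (at y = +74 mm of the counter), a round knob 19 mm across whose top stands 44.5 mm above the bench; the point moves down with the key.
- counter_key1 (a joint): Travel of the second from the left key: 0 up, 0.007 m fully down. It slides straight down against about 3 N of friction, meets a hard stop at the bottom, and stays where it is left (no return spring).
- key2_top (a point): Centre of the top face of the third from the left key (at y = +26 mm of the counter), a round knob 19 mm across whose top stands 44.5 mm above the bench; the point moves down with the key.
- counter_key2 (a joint): Travel of the third from the left key: 0 up, 0.007 m fully down. It slides straight down against about 3 N of friction, meets a hard stop at the bottom, and stays where it is left (no return spring).
- key3_top (a point): Centre of the top face of the fourth from the left key (at y = -22 mm of the counter), a round knob 19 mm across whose top stands 44.5 mm above the bench; the point moves down with the key.
- counter_key3 (a joint): Travel of the fourth from the left key: 0 up, 0.007 m fully down. It slides straight down against about 3 N of friction, meets a hard stop at the bottom, and stays where it is left (no return spring).
- key4_top (a point): Centre of the top face of the fifth from the left key (at y = -70 mm of the counter), a round knob 19 mm across whose top stands 44.5 mm above the bench; the point moves down with the key.
- counter_key4 (a joint): Travel of the fifth from the left key: 0 up, 0.007 m fully down. It slides straight down against about 3 N of friction, meets a hard stop at the bottom, and stays where it is left (no return spring).
- key5_top (a point): Centre of the top face of the rightmost key (at y = -118 mm of the counter), a round knob 19 mm across whose top stands 44.5 mm above the bench; the point moves down with the key.
- counter_key5 (a joint): Travel of the rightmost key: 0 up, 0.007 m fully down. It slides straight down against about 3 N of friction, meets a hard stop at the bottom, and stays where it is left (no return spring).
- vial_blue: Loose glass vial with purple-brown contents and a BLUE screw cap, 26 mm across, 55 mm high, upright on the bench. Origin: centre of its underside. It stands before one key of the counter, at about x = -125 mm of the counter and within 5 mm of that key's y; which key (of the first, second, fourth and fifth from the left) varies.
- vial_white: Loose glass vial with amber contents and a WHITE screw cap, 26 mm across, 55 mm high, upright on the bench. Origin: centre of its underside. It stands before one key of the counter, at about x = -125 mm of the counter and within 5 mm of that key's y; which key (of the first, second, fourth and fifth from the left) varies.
- vial_black: Loose glass vial with green contents and a BLACK screw cap, 26 mm across, 55 mm high, upright on the bench. Origin: centre of its underside. It stands before one key of the counter, at about x = -125 mm of the counter and within 5 mm of that key's y; which key (of the first, second, fourth and fifth from the left) varies.
- oil_bottle: Loose brown dropper bottle with a pointed black cap, 28 mm across, 82 mm high, upright in the same row as the vials, before the remaining one of those keys; that key is not to be pressed. Origin: centre of its underside.
- dish: Loose closed petri dish, red, 58 mm across, 14 mm high, a bystander to the right of the work. Origin: centre of its underside.
- case: Loose upright black tube with a grey lid, 37 mm across, 62 mm high, a bystander to the right of the work. Origin: centre of its underside.
- cover_corner (a point): Fixed mark, 50 mm up the far corner of an obstacle: a tall microscope under a grey dust cover, close before the robot (about x 0.14 to 0.50, y -0.27 to 0.11 m, up to 0.6 m high at its right, 0.43 m at its left edge). The counter stands beyond and to the left of it. Also keep clear of the wall socket box left of the work (x 0.43 to 0.59, y above 0.24 m, z 0.17 to 0.25).
There are look-alikes about, which are no part of the job. Leave any yellow look-alike of the vial_blue alone.

How it is judged:
By the outcome, as a careful person would: the job done as asked, in the order asked, and still so for the second after the job is handed in, with the robot touching nothing.
It also fails if it takes over 48 s, if anything falls off the work surface, if the arm or the gripper's body presses on something with over 40 N, if the wrist force passes 120 N, or if a joint passes its speed limit or range.

## Working session

There is one attempt and no reset: what is moved stays moved. The work goes in short steps, each a Python script; the robot and the scene stay as the last script left them, time stands still between calls to the robot, and variables do not carry over. Pictures are saved under pics/ and viewed, at most 10 in all, crops included, and the job is handed in when it is done.

```bash
mkdir -p pics; ls; python3 - <<'E'
from station import env,viewer,search_frame,tip_of
import cv2,numpy as np
ims=[]
for c in("scene","top"):
    p,d=viewer.read_camera(c); ims.append(p)
    i=viewer.camera_info(c); print(c,np.round(i["eye"],3),np.round(i["rotation"],2).tolist())
    for n in["counter","key0_top","key1_top","key3_top","key4_top","key5_top","vial_blue","vial_white","vial_black","oil_bottle"]:
        print(n,[(np.round(r["at"],3).tolist(),round(r["score"],2)) for r in tip_of(c,n)[:3]])
    cv2.imwrite(f"pics/{c}.png",p[:,:,::-1])
print(env.sense()["t"])
E
```

```text
pics
scene [-0.098  0.537  0.729] [[-0.65, 0.48, -0.58], [-0.76, -0.42, 0.5], [-0.0, 0.77, 0.64]]
counter [([0.593, -0.059, 0.002], 0.3), ([0.655, -0.016, 0.039], 0.25)]
key0_top [([0.572, 0.103, 0.047], 0.53)]
key1_top [([0.603, 0.063, 0.045], 0.6)]
key3_top [([0.654, -0.015, 0.043], 0.59)]
key4_top [([0.608, -0.095, -0.002], 0.63), ([0.681, -0.06, 0.045], 0.5), ([0.679, 0.026, 0.005], 0.31)]
key5_top [([0.704, -0.093, 0.047], 0.5)]
vial_blue [([0.282, 0.243, -0.001], 0.79), ([0.596, -0.057, 0.001], 0.49)]
vial_white [([0.513, 0.058, 0.002], 0.68)]
vial_black [([0.614, -0.097, -0.001], 0.64)]
oil_bottle [([0.634, 0.024, 0.043], 0.68), ([0.541, 0.013, 0.002], 0.61)]
top [0.302 0.008 1.255] [[-0.02, 0.98, -0.18], [-1.0, -0.02, 0.0], [-0.0, 0.18, 0.98]]
counter [([0.682, 0.03, -0.002], 0.8)]
key0_top [([0.575, 0.107, 0.05], 0.43)]
key1_top [([0.574, 0.109, 0.05], 0.59), ([0.603, 0.062, 0.044], 0.35)]
key3_top [([0.655, -0.014, 0.043], 0.39)]
key4_top [([0.682, -0.056, 0.044], 0.43)]
key5_top [([0.712, -0.096, 0.044], 0.59)]
vial_blue [([0.287, 0.252, -0.002], 0.67), ([0.591, -0.059, 0.002], 0.65), ([0.683, 0.032, -0.002], 0.55)]
vial_white []
vial_black [([0.61, -0.097, -0.005], 0.5)]
oil_bottle [([0.709, -0.095, 0.043], 0.53), ([0.541, 0.018, 0.001], 0.52)]
1.1
```

View pics/scene.png

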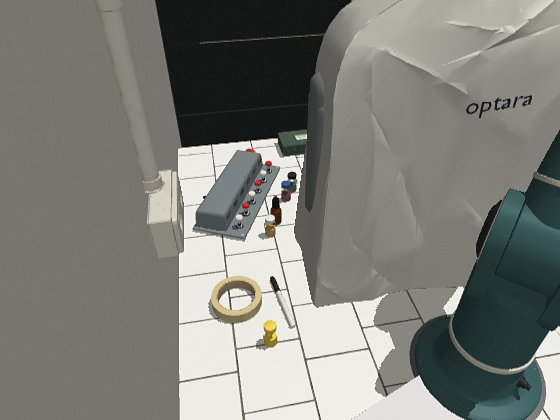

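View pics/top.png

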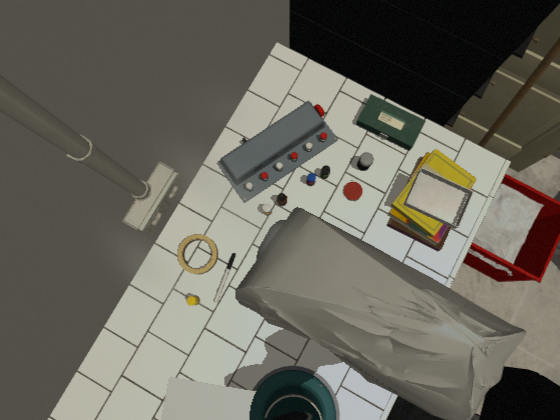

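The picture shows white (270,226), bottle (276,212), a gap, blue (286,190) and black (292,180). That gives white = key0, blue = key3 and black = key4, which matches the nets. The yellow look-alike is at (270,333). Next I'll get the arm's kinematics by fitting them to IK samples, and an obstacle height map from depth.

```bash
cat > kin.py <<'E'
import numpy as np
from scipy.spatial.transform import Rotation as R
A0=np.array([[0,0,-1],[0,1,0],[0,0,-1],[0,1,0],[0,0,-1],[0,1,0],[0,0,-1.]])
def unpack(p):
    w=A0+p[:21].reshape(7,3); w=w/np.linalg.norm(w,axis=1)[:,None]
    return w,p[21:42].reshape(7,3),p[42:45],R.from_rotvec(p[45:48])
def fk(p,q,frames=False):
    w,c,t,r=unpack(p); M=R.identity(); o=np.zeros(3); F=[]
    for i in range(7):           # x -> o + M(x): apply rotation about the axis through c_i
        r_i=R.from_rotvec(w[i]*q[i]); o=o+M.apply(c[i]-r_i.apply(c[i])); M=M*r_i; F.append((o,M))
    pos=o+M.apply(t); 
    return (pos,M*r,F) if frames else (pos,M*r)
E
python3 - <<'E'
from station import env,viewer,solver
import numpy as np
from scipy.optimize import least_squares
from kin import *
rng=np.random.default_rng(0); D=[]
s=env.sense(); D.append((s["joint_positions"],s["ee_pos"],R.from_matrix(s["tcp_rot"])))
for k in range(400):
    a=rng.uniform(-2,1.5); r=rng.uniform(.3,.8)
    pos=np.array([r*np.cos(a),r*np.sin(a),rng.uniform(.05,.8)])
    rot=R.from_euler("z",rng.uniform(-3,3))*R.from_euler("xyz",[np.pi+rng.normal()*.5,rng.normal()*.5,0])
    try:q=solver.inverse_kinematics(pos,rot.as_matrix())
    except Exception as e: continue
    if q is not None: D.append((q,pos,rot))
    if len(D)>120:break
print(len(D))
p0=np.zeros(48); p0[21:42]=np.array([[0,0,0],[0,0,.35],[0,0,0],[0,0,.75],[0,0,0],[0,0,1.1],[0,0,0]]).ravel(); p0[42:45]=[0,0,1.4]
def f(p):
    o=[]
    for q,x,r in D:
        a,b=fk(p,q); o+=[*(a-x),*(.3*(b.inv()*r).as_rotvec())]
    return np.array(o+list(1e-4*(p-p0)))
best=None
for tw in (0,np.pi/2,np.pi,-np.pi/2):
    p1=p0.copy();p1[47]=tw
    z=least_squares(f,p1,loss="soft_l1",f_scale=.05,max_nfev=60)
    print(tw,z.cost,np.abs(f(z.x)[:-48]).max())
    if best is None or z.cost<best.cost: best=z
    if z.cost<1e-3:break
np.save("p.npy",best.x); w,c,t,r=unpack(best.x); print(w.round(3),c.round(3),t.round(3),r.as_rotvec().round(3))
# cloud
P=[]
for n in("scene","top"):
    _,d=viewer.read_camera(n); i=viewer.camera_info(n);K=np.array(i["intrinsics"])
    v,u=np.mgrid[:420,:560]; m=d>0
    c=np.stack([(u-K[0,2])/K[0,0]*d,-(v-K[1,2])/K[1,1]*d,-d],-1)[m]
    P.append(c@np.array(i["rotation"]).T+i["eye"])
P=np.vstack(P); np.save("cloud.npy",P)
for y in np.arange(.5,-.4,-.05):
    print(f"{y:.2f}",[int(100*np.percentile(Q,99)) if len(Q:=P[(abs(P[:,0]-x)<.025)&(abs(P[:,1]-y)<.025)][:,2])>3 else None for x in np.arange(0,.9,.05)])
E
```

```text
121
0 1.2857115554987256e-08 4.834051342550438e-09
[[-0.  0. -1.]
 [ 0.  1.  0.]
 [-0. -0. -1.]
 [ 0.  1. -0.]
 [ 0. -0. -1.]
 [ 0.  1. -0.]
 [-0. -0. -1.]] [[ 0.     0.     0.   ]
 [ 0.    -0.     0.306]
 [-0.    -0.029 -0.   ]
 [ 0.    -0.     0.827]
 [-0.    -0.033 -0.   ]
 [ 0.     0.     1.299]
 [ 0.    -0.033 -0.   ]] [ 0.    -0.033  1.629] [-0.     0.     1.571]
0.50 [0, 0, 0, 58, 61, 64, None, None, None, None, None, None, None, None, None, None, None, None]
0.45 [0, 0, 0, 0, 0, 64, 63, 62, None, None, None, None, None, None, None, None, None, None]
0.40 [0, 0, 0, 0, 0, 0, 0, 61, 63, 65, None, None, None, None, None, None, None, None]
0.35 [0, 0, 0, 0, 0, 0, 0, 0, 0, 69, 73, None, None, None, None, None, None, None]
0.30 [0, 0, 0, 0, 0, 0, 0, 2, 2, 25, 79, 81, 82, None, None, None, None, None]
0.25 [0, 0, 0, 0, 0, 5, 5, 2, 2, 2, 25, 25, 79, 75, 68, None, None, None]
0.20 [0, 0, 0, 0, 0, 0, 1, 2, 2, 2, 0, 0, 0, 5, 66, 60, 54, None]
0.15 [0, 0, 0, 0, 0, 0, 11, 1, 1, 0, 0, 1, 6, 6, 5, 39, 52, 47]
0.10 [2, 31, 0, 0, 0, 36, 49, 45, 0, 0, 0, 4, 6, 6, 6, 0, 0, 44]
0.05 [35, 36, 1, 0, 15, 49, 53, 52, 48, 32, 5, 7, 4, 6, 6, 6, 0, 0]
0.00 [42, 43, 1, 0, 36, 53, 56, 55, 53, 49, 13, 8, 4, 6, 6, 6, 0, 0]
-0.05 [12, 44, 1, 0, 50, 57, 57, 56, 55, None, 0, 0, 5, 4, 6, 6, 6, 0]
-0.10 [1, 1, 0, 43, 55, 59, 58, 57, 55, 0, 0, 0, 5, 1, 4, 6, 5, 0]
-0.15 [0, 0, 29, 53, 59, 60, 60, 58, None, 0, 0, 0, 0, 0, 1, 0, 0, 0]
-0.20 [0, 0, 47, 55, 60, 61, 60, 53, 0, 0, 0, 0, 6, 6, 0, 4, 3, 0]
-0.25 [0, 0, 52, 57, 60, 61, 58, None, 0, 3, 7, 3, 0, 0, 3, 4, 4, 0]
-0.30 [-18, None, None, 54, 58, 60, None, 0, 0, 7, 10, 10, 10, 0, 4, 4, 4, 39]
-0.35 [-18, None, None, None, 53, 54, None, 0, 5, 10, 10, 9, 10, 7, 3, 4, 0, 41]
```

```bash
cat > plan.py <<'E'
import numpy as np, sys
from scipy.ndimage import distance_transform_edt, map_coordinates
from scipy.optimize import least_squares
from kin import *
LO=np.array([-2.53,-.31,-1.57,.28,-1.29,.15,-2.92])+.05; HI=np.array([2.53,2.02,1.55,2.44,4.43,1.84,2.92])-.05
Q0=np.array([1.3,.468,-.012,1.603,.006,1.071,-.056]); T=np.array([0,-.033,1.629])
C=np.array([[0,0,0],[0,0,.306],[0,-.029,0],[0,0,.827],[0,-.033,0],[0,0,1.299],[0,-.033,0]])
def frames(q):
    M=np.eye(3);o=np.zeros(3);F=[]
    for i in range(7):
        c,s=np.cos(q[i]),np.sin(q[i])
        r=np.array([[c,s,0],[-s,c,0],[0,0,1]]) if i%2==0 else np.array([[c,0,s],[0,1,0],[-s,0,c]])
        o=o+M@(C[i]-r@C[i]);M=M@r;F.append((o,M))
    return F
RZ=np.array([[0,-1,0],[1,0,0],[0,0,1.]])
def tcp(q):
    o,M=frames(q)[6]; return o+M@T,M@RZ
L=[(1,[(0,-.015,z) for z in np.arange(.33,.5,.04)],.08),(2,[(0,-.03,z) for z in np.arange(.45,.86,.04)],.08),
   (4,[(0,-.033,z) for z in np.arange(.83,1.31,.04)],.07),(5,[(0,-.033,z) for z in (1.30,1.35)],.07),(6,[(0,-.033,z) for z in (1.38,1.42,1.46)],.055),
   (6,[(x,-.033,z) for x in (-.06,-.03,0,.03,.06) for z in (1.5,1.58)],.04),(6,[(x,-.033,z) for x in(-.02,.02) for z in(1.6,)],.015)]
RAD=np.concatenate([[r]*len(p) for _,p,r in L])
def pts(q):
    F=frames(q); return np.vstack([np.array(p)@F[i][1].T+F[i][0] for i,p,_ in L])
def build():
    P=np.load("cloud.npy"); h=.02; g0=np.array([-.3,-1,-.02]); n=np.array([70,80,65])
    P=P[np.linalg.norm(P[:,:2],axis=1)>.14]
    a=pts(Q0); d=np.min([np.linalg.norm(P-x,axis=1) for x in a],0); P=P[d>.14]
    P=P[(P[:,2]>.02)]
    k=((P-g0)/h).astype(int); k=k[((k>=0)&(k<n)).all(1)]
    O=np.zeros(n,bool)
    O[k[:,0],k[:,1],k[:,2]]=1
    top=np.where(O.any(2),n[2]-1-O[:,:,::-1].argmax(2),0)
    X=g0[0]+h*(np.arange(n[0])+.5);Y=g0[1]+h*(np.arange(n[1])+.5);Z=g0[2]+h*(np.arange(n[2])+.5)
    xx,yy=np.meshgrid(X,Y,indexing="ij")
    from scipy.ndimage import grey_closing
    cov=(xx>.1)&(xx<.54)&(yy>-.42)&(yy<.13)
    t=np.where(cov,grey_closing(top*cov,(5,5)),top)
    O|=(np.arange(n[2])[None,None]<=t[:,:,None])&cov[:,:,None]
    O|=((.514*xx+.857*yy)>.52)[:,:,None]
    O[:,:,Z<0]=1
    so=(xx>.43)&(xx<.59)&(yy>.24); O|=so[:,:,None]&((Z>.17)&(Z<.25))
    return distance_transform_edt(~O)*h-h/2,g0,h
D,G0,H=build()
def clear(q):
    p=pts(q); return map_coordinates(D,((p-G0)/H-.5).T,order=1,mode="nearest")-RAD
def path(qs,step=.04):
    m=9
    for a,b in zip(qs,qs[1:]):
        for s in np.linspace(0,1,int(np.abs(b-a).max()/step)+2): m=min(m,clear(a+s*(b-a)).min())
    return m
# counter pose from net key points
ids=np.array([122,74,-22,-70,-118])/1e3
KP=np.array([[.5735,.105],[.603,.0625],[.6545,-.0145],[.6815,-.058],[.708,-.0945]])
ydir=np.linalg.svd(KP-KP.mean(0))[2][0]; ydir*=np.sign(ydir[1]); base=KP.mean(0)-ydir*ids.mean()
key=lambda y:base+ydir*y
def solve(tip,q0,tmax=.2,wq=.03,mar=.05):
    def f(q):
        x,Rm=tcp(q); z=Rm[:,2]; tilt=np.hypot(z[0],z[1])
        return np.r_[(x-tip)*200, max(0,tilt-tmax)*50,tilt*.3, 10*np.dot(Rm[:2,0],ydir), np.minimum(0,clear(q)-mar)*40,(q-q0)*wq]
    z=least_squares(f,np.clip(q0,LO+1e-6,HI-1e-6),bounds=(LO,HI),max_nfev=150); return z.x,z.cost
E
python3 - <<'E'
from plan import *
print(np.load("p.npy")[[28,34,40,43]], tcp(Q0)[0])
print(base,ydir,[key(y).round(4) for y in ids]-KP.round(4),"start clear",clear(Q0).min())
rng=np.random.default_rng(1);B=[]
tip=np.r_[key(.122),.09]
for k in range(25):
    a=np.array([rng.uniform(-1.2,1),rng.uniform(0,1),rng.uniform(-1.4,1.4),rng.uniform(.8,2.2),rng.uniform(-1.2,3),rng.uniform(.3,1.6),rng.uniform(-2.5,2.5)])
    q,c=solve(tip,a,wq=.003)
    B.append((clear(q).min(),q,np.linalg.norm(tcp(q)[0]-tip),c,tcp(q)[1]))
B.sort(key=lambda b:b[3])
for b in B[:6]: print(b[0].round(3),b[1].round(2),b[2].round(4),b[3].round(3),b[4][:,2].round(2),b[4][:,1].round(2))
np.save("k0.npy",[b[1] for b in B[:6]])
E
```

```text
[-0.0289     -0.03310001 -0.03345011 -0.03345009] [ 0.14733294 -0.63273336  0.21459854]
[0.64254382 0.00242772] [-0.55577924  0.83132992] [[ 1.2e-03 -1.2e-03]
 [-1.6e-03  1.4e-03]
 [ 3.0e-04 -1.4e-03]
 [-1.0e-04  2.2e-03]
 [ 1.0e-04 -1.2e-03]] start clear 0.05490953854586851
0.029 [-1.12  0.79  1.18  2.   -0.92  0.86 -0.43] 0.0042 2.196 [ 0.12 -0.05 -0.99] [ 0.56 -0.82  0.11]
0.029 [-1.12  0.79  1.18  2.   -0.92  0.86  2.71] 0.0042 2.196 [ 0.12 -0.05 -0.99] [-0.56  0.82 -0.11]
0.029 [-1.12  0.79  1.18  2.   -0.92  0.86  2.71] 0.0042 2.196 [ 0.12 -0.05 -0.99] [-0.56  0.82 -0.11]
0.029 [-1.12  0.79  1.18  2.   -0.92  0.86  2.71] 0.0042 2.196 [ 0.12 -0.05 -0.99] [-0.56  0.82 -0.11]
0.029 [-1.12  0.79  1.18  2.   -0.92  0.86 -0.43] 0.0042 2.196 [ 0.12 -0.05 -0.99] [ 0.56 -0.82  0.11]
0.029 [-1.12  0.79  1.18  2.   -0.92  0.86  2.71] 0.0042 2.196 [ 0.12 -0.05 -0.99] [-0.56  0.82 -0.11]
```

```bash
sed -i 's/(x-tip)\*200/(x-tip)*3000/' plan.py; python3 - <<'E'
from plan import *
s=np.load("k0.npy")[0]; G={}
for n,y in((0,.122),(3,-.022),(4,-.07)):
    q,_=solve(np.r_[key(y),.085],G.get(0,s) if n<4 else G[3],wq=.02,mar=.045); G[n]=q
    c=clear(q);z=tcp(q)
    print(n,c.min().round(3),c.argmin(),q.round(3),(z[0]-np.r_[key(y),.085]).round(4),z[1][:,2].round(2))
print("03",path([G[3],G[0]]).round(3),"04",path([G[0],G[4]]).round(3))
rng=np.random.default_rng(2);best=(-1,)
g=G[3]
for k in range(4000):
    # via1 near start lifted, via2 near goal side
    v1=np.array([rng.uniform(.6,1.4),rng.uniform(-.25,.5),rng.uniform(-.3,.3),rng.uniform(1.2,2.38),rng.uniform(-.3,.3),rng.uniform(.2,1.5),-.1])
    v2=g+rng.normal(size=7)*[.4,.4,.4,.3,.4,.3,.3]; v2[1]-=.4; v1,v2=np.clip([v1,v2],LO,HI)
    if min(clear(v1).min(),clear(v2).min())<max(.03,best[0]): continue
    m=path([Q0,v1,v2,g],.12)
    if m>best[0]: best=(m,v1,v2); print(k,m.round(3))
    if m>=clear(g).min()-.002: break
m,v1,v2=best
print(path([Q0,v1,v2,g]),v1.round(2),v2.round(2),[tcp(v)[0].round(2) for v in(v1,v2)])
np.savez("traj.npz",v1=v1,v2=v2,k0=G[0],k3=G[3],k4=G[4])
E
```

```text
0 0.021 39 [-1.123  0.785  1.164  2.03  -0.949  0.809 -0.415] [-0. -0.  0.] [ 0.16 -0.05 -0.99]
3 0.012 43 [-0.832  0.851  1.096  1.855 -0.885  0.845 -0.336] [-0. -0.  0.] [ 0.14 -0.12 -0.98]
4 0.01 43 [-0.766  0.904  1.121  1.799 -0.931  0.871 -0.263] [-0. -0.  0.] [ 0.16 -0.14 -0.98]
03 0.009 04 0.008
0 0.012
0.011676910055635557 [ 0.81 -0.03  0.19  1.31  0.06  1.15 -0.1 ] [-0.96  0.76  1.21  1.69 -0.49  0.75 -0.43] [array([ 0.31, -0.58,  0.71]), array([ 0.75, -0.03,  0.25])]
```

```bash
python3 - <<'E'
from plan import *
t=dict(np.load("traj.npz")); g3=t["k3"]
for k in("k0","k3","k4"): c=clear(t[k]); print(k,"arm clearance",c[:-12].min().round(3),c[:-12].argmin(),"gripper",c[-12:].min().round(3))
h,_=solve(np.r_[key(-.022),.15],g3,wq=.02,mar=.06); print("hover",clear(h).min().round(3),h.round(2))
rng=np.random.default_rng(3);best=(-1,);cap=clear(h).min()
for k in range(6000):
    v1=np.array([rng.uniform(.5,1.4),rng.uniform(-.25,.5),rng.uniform(-.3,.6),rng.uniform(1.2,2.38),rng.uniform(-.3,.3),rng.uniform(.2,1.5),-.1])
    v2=h+rng.normal(size=7)*[.4,.4,.4,.3,.4,.3,.3]; v2[1]-=.4; v1,v2=np.clip([v1,v2],LO,HI)
    if min(clear(v1).min(),clear(v2).min())<max(.03,best[0]): continue
    m=path([Q0,v1,v2,h],.12)
    if m>best[0]: best=(m,v1,v2)
    if m>=min(cap,.055)-.003: break
m,v1,v2=best
print(k,path([Q0,v1,v2,h],.02),path([h,g3]),v1.round(2),v2.round(2),[tcp(v)[0].round(2) for v in(v1,v2)])
t.update(v1=v1,v2=v2,h=h);np.savez("traj.npz",**t)
E
```

```text
k0 arm clearance 0.041 26 gripper 0.021
k3 arm clearance 0.038 24 gripper 0.012
k4 arm clearance 0.021 9 gripper 0.01
hover 0.053 [-0.88  0.78  1.16  1.8  -0.71  0.93 -0.47]
44 0.05333699101784746 0.011676910055635557 [ 1.12 -0.16  0.37  1.37  0.28  1.12 -0.1 ] [-1.07  0.29  1.4   1.54 -0.62  1.17 -0.33] [array([-0.09, -0.62,  0.75]), array([0.69, 0.02, 0.51])]
```

```bash
python3 - <<'E'
from plan import *
from station import env,effector,viewer,tip_of,search_frame
import cv2
t=dict(np.load("traj.npz"));h=t["h"];v2=t["v2"];rng=np.random.default_rng(5);best=(-1,)
for k in range(8000):
    v1=np.array([rng.uniform(.3,1.4),rng.uniform(-.25,.5),rng.uniform(-.3,.6),rng.uniform(1.2,2.38),rng.uniform(-.3,.3),rng.uniform(.2,1.5),-.1])
    v1=np.clip(v1,LO,HI)
    x=tcp(v1)[0]
    if x[0]<.1 or x[1]<-.66 or clear(v1).min()<.05: continue
    m=path([Q0,v1,v2],.12)
    if m>best[0]: best=(m,v1)
    if m>.053:break
m,v1=best; print(m,v1.round(2),tcp(v1)[0].round(2))
if m>.04:
    for q in(v1,v2,h):
        env.goto_joints(q); s=env.sense(); print(round(s["t"],2),s["ee_pos"].round(3) if hasattr(s["ee_pos"],"round") else s["ee_pos"],np.round(s["wrist_force"],1))
    effector.grasp(); s=env.sense(); print(s["t"],s["gripper_width"])
    p,_=viewer.read_camera("wrist"); cv2.imwrite("pics/w1.png",p[:,:,::-1])
    for n in range(6): print(n,[(np.round(r["at"],3).tolist(),round(r["score"],2)) for r in tip_of("wrist",f"key{n}_top")[:2]], (key([.122,.074,.026,-.022,-.07,-.118][n])).round(3))
    for n in("vial_blue","vial_white","vial_black","counter"):print(n,[(np.round(r["at"],3).tolist(),round(r["score"],2)) for r in tip_of("wrist",n)[:2]])
E
```

```text
0.05490953854586851 [ 1.08 -0.25  0.15  1.72 -0.18  0.62 -0.1 ] [ 0.2 -0.6  0.7]
2.95 [ 0.201 -0.601  0.697] [-0.5  0.   0.2]
5.76 [0.693 0.015 0.51 ] [ 0.6 -0.2  0.3]
7.11 [ 0.656 -0.017  0.151] [ 0.3 -0.2 -0.8]
8.4583 0.00045979598025560806
0 [([0.578, 0.103, 0.042], 0.65)] [0.575 0.104]
1 [([0.607, 0.06, 0.044], 0.66)] [0.601 0.064]
2 [([0.632, 0.024, 0.042], 0.92)] [0.628 0.024]
3 [([0.658, -0.017, 0.045], 0.68), ([0.633, 0.024, 0.044], 0.35)] [ 0.655 -0.016]
4 [([0.68, -0.056, 0.045], 0.7)] [ 0.681 -0.056]
5 [([0.706, -0.095, 0.048], 0.63)] [ 0.708 -0.096]
vial_blue [([0.592, -0.061, -0.002], 0.41)]
vial_white [([0.512, 0.056, -0.0], 0.57), ([0.684, 0.027, -0.001], 0.27)]
vial_black [([0.54, 0.019, 0.002], 0.64)]
counter [([0.684, 0.03, 0.002], 0.95), ([0.66, -0.013, 0.044], 0.63)]
```

View pics/w1.png

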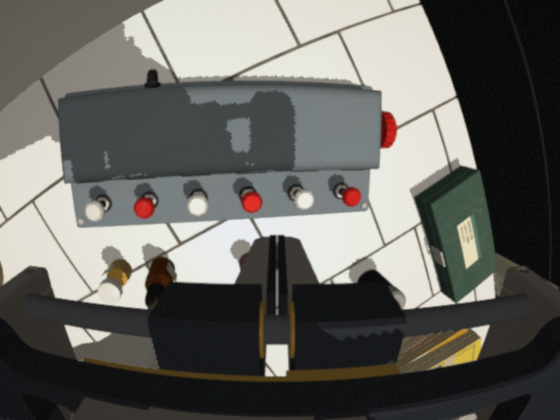

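```bash
sed -i 's/tilt\*.3, /tilt*.3, 10*np.dot(z[:2],ydir), /' plan.py; python3 - <<'E'
from plan import *
t=dict(np.load("traj.npz"))
K={3:[.6565,-.0165],0:[.5765,.1035],4:[.681,-.056]}; q=t["h"]
for n in K:
    for z in(.085,.038):
        q,_=solve(np.r_[K[n],z],q,wq=.02,mar=.045); c=clear(q); e=tcp(q)
        print(n,z,"arm",c[:-12].min().round(3),"grip",c[-12:].min().round(3),q.round(2),"tilt row",(e[1][:2,2]@ydir).round(3),"across",(e[1][:2,2]@[.831,.556]).round(3))
        if z==.085:t[f"a{n}"]=q
    q=t[f"a{n}"]
print([path([t[a],t[b]]).round(3) for a,b in(("h","a3"),("a3","a0"),("a0","a4"))])
np.savez("traj.npz",**t)
E
```

```text
3 0.085 arm 0.028 grip 0.016 [-0.79  0.88  1.12  1.82 -0.96  0.96 -0.27] tilt row -0.098 across 0.064
3 0.038 arm 0.022 grip -0.024 [-0.78  0.93  1.07  1.86 -1.04  0.86 -0.24] tilt row -0.124 across 0.074
0 0.085 arm 0.042 grip 0.019 [-1.04  0.81  1.15  1.97 -0.97  0.95 -0.37] tilt row -0.018 across 0.074
0 0.038 arm 0.034 grip -0.016 [-1.04  0.82  1.05  2.05 -1.06  0.73 -0.33] tilt row -0.109 across 0.12
4 0.085 arm 0.019 grip 0.011 [-0.76  0.91  1.14  1.8  -0.98  0.9  -0.23] tilt row -0.18 across 0.07
4 0.038 arm 0.01 grip -0.025 [-0.75  0.99  1.11  1.83 -1.09  0.85 -0.18] tilt row -0.188 across 0.077
[np.float64(0.016), np.float64(0.014), np.float64(0.01)]
```

```bash
cat > press.py <<'E'
from plan import *
from station import env
t=np.load("traj.npz")
def press(n,xy,fstop=25,zmin=.030):
    env.goto_joints(t[f"a{n}"])
    def go(z,r): env.movel(np.r_[xy,z],rate=r)
    go(.053,.08); f0=np.array(env.sense()["wrist_force"]); z=.051; log=[]
    while z>zmin:
        go(z,.02); s=env.sense(); f=np.array(s["wrist_force"])-f0; log.append((round(z*1e3,1),round(s["ee_pos"][2]*1e3,1),*f.round(0).astype(int)))
        if f[2]>fstop or np.linalg.norm(f)>50: break
        z-=.001
    q=np.array(env.sense()["joint_positions"]); print(n,log,q.round(2),clear(q)[:-12].min().round(3))
    go(.085,.1); print(env.sense()["t"])
E
python3 - <<'E'
from press import *
press(3,[.6565,-.0165])
E
```

```text
3 [(51.0, np.float64(51.2), np.int64(0), np.int64(0), np.int64(1)), (50.0, np.float64(50.0), np.int64(-1), np.int64(1), np.int64(1)), (49.0, np.float64(48.9), np.int64(0), np.int64(1), np.int64(2)), (48.0, np.float64(47.9), np.int64(1), np.int64(0), np.int64(1)), (47.0, np.float64(46.9), np.int64(-1), np.int64(1), np.int64(1)), (46.0, np.float64(46.1), np.int64(-1), np.int64(-1), np.int64(1)), (45.0, np.float64(45.2), np.int64(0), np.int64(0), np.int64(2)), (44.0, np.float64(44.1), np.int64(0), np.int64(-1), np.int64(3)), (43.0, np.float64(43.0), np.int64(-1), np.int64(1), np.int64(3)), (42.0, np.float64(42.0), np.int64(0), np.int64(-1), np.int64(2)), (41.0, np.float64(41.0), np.int64(0), np.int64(-2), np.int64(3)), (40.0, np.float64(40.0), np.int64(1), np.int64(0), np.int64(2)), (39.0, np.float64(39.0), np.int64(0), np.int64(-1), np.int64(3)), (38.0, np.float64(38.6), np.int64(-2), np.int64(0), np.int64(8)), (37.0, np.float64(38.4), np.int64(-3), np.int64(1), np.int64(14)), (36.0, np.float64(38.3), np.int64(-6), np.int64(2), np.int64(20)), (35.0, np.float64(38.2), np.int64(-9), np.int64(3), np.int64(28))] [-0.76  0.93  1.06  1.84 -1.03  0.89 -0.23] 0.017
14.825
```

Textbook press: contact at about 45 mm and a hard stop at about 38 mm. On to key 0, then key 4.

```bash
sed -i 's/log.append(.*)$/log.append((int(z*1e3+.5),float(round(s["ee_pos"][2]*1e3,1)),int(f[2])))/' press.py; python3 - <<'E'
from press import *
press(0,[.5765,.1035])
press(4,[.681,-.056])
from station import viewer
import cv2
env.goto_joints(t["h"])
p,_=viewer.read_camera("wrist"); cv2.imwrite("pics/w2.png",p[:,:,::-1])
p,_=viewer.read_camera("scene"); cv2.imwrite("pics/s2.png",cv2.resize(p[120:270,170:340],None,fx=4,fy=4,interpolation=cv2.INTER_CUBIC)[:,:,::-1])
print(env.sense()["t"])
E
```

```text
0 [(51, 51.2, 0), (50, 50.1, 0), (49, 49.0, 0), (48, 47.9, 1), (47, 46.9, 1), (46, 45.9, 0), (45, 45.1, 1), (44, 44.1, 2), (43, 43.0, 2), (42, 41.9, 0), (41, 40.9, 2), (40, 39.9, 2), (39, 38.9, 2), (38, 38.4, 5), (37, 38.2, 14), (36, 38.0, 21), (35, 37.9, 30)] [-0.99  0.86  1.07  1.99 -1.06  0.89 -0.31] 0.024
20.9
4 [(51, 51.2, 0), (50, 50.1, 0), (49, 48.9, 0), (48, 47.9, 1), (47, 46.9, 0), (46, 46.2, 2), (45, 45.2, 2), (44, 44.0, 2), (43, 43.0, 2), (42, 42.0, 3), (41, 40.9, 2), (40, 40.0, 2), (39, 39.2, 4), (38, 38.9, 10), (37, 38.7, 16), (36, 38.5, 22), (35, 38.4, 28)] [-0.73  0.96  1.07  1.82 -1.04  0.83 -0.19] 0.009
27.125
27.6417
```

View pics/w2.png

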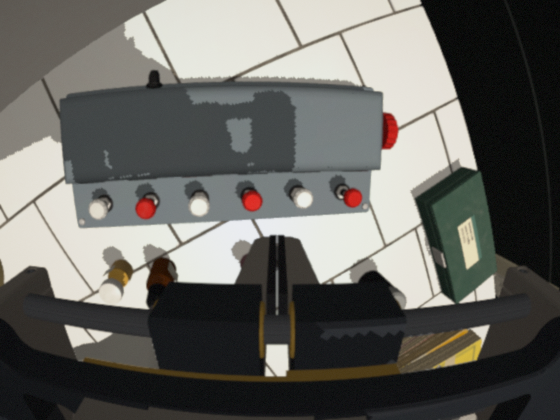

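View pics/s2.png

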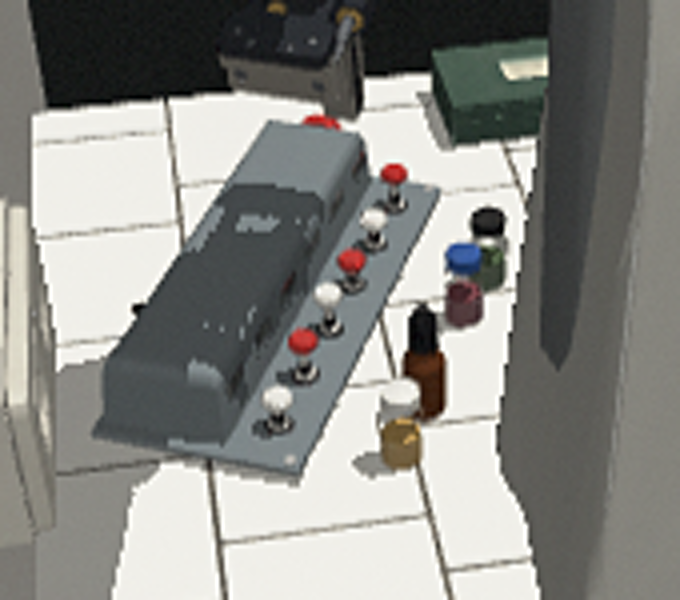

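The crop shows the vials and bottle upright in place. Key 0 (278,400), key 3 (350,262) and key 4 (374,222) sit lower on their stems than the other three. The arm is clear, so I'm handing in.

```bash
python3 -c "
from station import workorder
print(workorder.finish_job())"
```

```text
the job is handed in; nothing more can be done
None
```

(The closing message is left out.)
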